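# Run the hand-cranked finishing drum at speed and stop its hatch at the chute

## Task

Using only the handle of its crank, turn the blue finishing drum anticlockwise (seen from above, as its arrows show) up to about 20 turns a minute and keep the drum between 18 and 22 turns a minute for six seconds without a break, then bring it to a stop with its orange hatch squarely in front of the yellow chute and let go. The drum must never run over 28 turns a minute nor be turned noticeably backwards, and its speed is not the crank's: the crank drives it through a slipping fluid coupling. Do not push on the drum itself, and leave its green drag shoe, the red wax figure, the red cup and the plaster mould where they stand.

Things in the scene. Friction and masses are not known exactly. Their poses are not given: they have to be found in the camera images.
- shaft (a joint): The drum's turning angle about its vertical axle, rad, not wrapped, no limit, growing anticlockwise seen from above. The hatch stands exactly at the chute at 0 and every whole multiple of 2 pi. 18, 20, 22 and 28 turns a minute are 1.885, 2.09, 2.304 and 2.93 rad/s. Bearing drag 0.012 N m s/rad plus dry friction, with the shoe, of nominally 0.10 N m (0.05 to 0.19).
- drum: Blue drum, 190 mm in diameter, flat lid 152 mm above the table, on a steel flange 270 mm in diameter (60 to 72 mm up), turning with joint shaft; origin on the axle at table height, x axis towards the middle of its orange hatch (50 mm wide, on its side and the lid's edge). Nominally 12 kg, moment of inertia 0.067 kg m2; the load changes them by up to a third.
- hatch (a point): Point on the drum's upper rim at the middle of the orange hatch, 95 mm from the axle, 150 mm above the table.
- chute (a point): Fixed point 95 mm from the axle, 150 mm above the table, over the mouth of the yellow chute (a sloping tray 77 mm wide over the flange, reaching 210 mm from the axle, nowhere above 125 mm). It coincides with the hatch point when the hatch is at the chute.
- machine: Grey base of the machine with the yellow chute, fixed to the table in a place and heading that vary; outside the drum it is nowhere above 125 mm; origin on the axle at table height, x axis towards the chute.
- axle (a point): Fixed point on the common vertical axle of drum and crank, 208 mm above the table, the height at which to grip the handle. The crank's hub, 40 mm in diameter, ends 178 mm above the table.
- crank (a joint): Angle of the crank relative to the drum, rad, not wrapped, growing anticlockwise. A fluid coupling in the hub joins them: torque on the drum = 0.09 N m s/rad x (crank speed - drum speed), the reverse on the crank. A crank held still brakes the drum (time constant about 0.7 s); at 20 turns a minute the crank must go 1.4 to 2.1 times as fast as the drum; let go, it is carried along.
- grip (a point): Middle of the crank's black handle, to be gripped from above: an upright round knob 32 mm in diameter, 180 to 235 mm above the table, spinning freely on its pin, so the gripper need not turn. It goes round the axle at 80 mm radius, above the lid; the steel crank arm below it has its top at 176 mm.
- shoe: Drag shoe, a loose green-painted metal block 26 x 40 x 40 mm of nominally 0.1 kg with a felt sole, lying on the flange in an open pocket of the base opposite the chute, 118 mm from the axle, origin at the middle of its sole 72 mm above the table. It brakes the drum by its weight, which varies from day to day. To be left in its pocket.
- figure: Red wax figure, loose, 64 mm in diameter at the foot, 150 mm tall, origin at the middle of its foot; to be left alone.
- votive: Red cup, loose, 76 mm in diameter, 75 mm tall, origin at the middle of its underside; to be left alone.
- mould: White two-part plaster mould, loose, 85 x 70 x 70 mm, origin at the middle of its underside; to be left alone.

How it is judged:
By the outcome, as a careful person would: the job done as asked, in the order asked, and still so for the second after the job is handed in, with the robot touching nothing.
It also fails if it takes over 61 s, if anything falls off the work surface, if the arm or the gripper's body presses on something with over 40 N, if the wrist force passes 120 N, or if a joint passes its speed limit or range.

## Robot

A 6-joint arm with a two-finger parallel gripper is mounted at the origin on the work surface. World frame = base frame: x ahead of the robot, y to its left, z up, the work surface at z = 0. Lengths are in m, angles in rad, forces in N, time in s.
With the tool pointing down it reaches from about 0.25 to 0.775 m from the base axis. Payload 4 kg.
Tool frame: the origin (TCP) lies on the centre line of the jaws, within the pads' length; the fingertips stand 11 mm ahead of it and the grasp point (between the pads) lies 8 mm behind it; z points along the fingers, y is the line along which they close (so a half turn about z gives the same grasp; the last joint's range is limited). The gripper opens to 85 mm and grips with 20 to 120 N. Pads are 22 mm wide; open, the fingers measure 114 mm over their backs; the gripper's body (76 mm by 85 mm) begins 54 mm behind the grasp point. The pads swing forward as they close: fully open they stand 13 mm farther back than shut.
Start: joints at [1.042, 0.087, 1.371, -0, 1.684, -0.103], TCP at [0.227, 0.501, 0.242] pointing down, gripper open.
Joint ranges: [-3.1, 3.1], [-0.76, 2.03], [0.27, 2.55], [-1.08, 4.22], [0.17, 2.65], [-2.57, 2.57]. Speed limits (rad/s): [2.79, 2.79, 3.14, 3.14, 3.14, 3.14].

## Interface

Orientations are given as a unit quaternion [x, y, z, w].
In Python, from rig import r, optics, order gives the robot as it stands.
- The arm moves only by the tool play_rows, never from a script. Its argument "deltas" is a list of rows, each a list of 5 numbers: the opening, from 0 (shut) to 1 (fully open), then the shift along the world's x, y, z in m, then the turn about the world's z in rad. In form: [[fingers, tx, ty, tz, spin], ...]. A call has 1 to 12 rows; each row is the pose to reach, as a shift and turn from the pose commanded when the call began; what a row does not reach only later rows make up. A row lasts 1/10 s, in which the tool goes at most 50 mm and 8.59 degrees, less where a joint would pass 70% of its speed; a pose out of reach is approached as far as the arm can. A call with a gripper value outside its range is refused whole. The fingers move at their own pace and stop on an object; "grip_force" is the grip in N (left out, the last holds). Time passes only in rows, so rows that repeat a pose let the fingers close. It gives the time, the measured TCP pose, the force, the opening and the grip force at its end, in the units of the state.
- r.sense(): the state, without advancing time (a new reading comes with each control period).
- optics.capture(name): name is "scene" or "top" or "wrist"; returns the picture (420x560x3 uint8, red, green, blue); there is no depth.
- optics.calibration(name): a dict with "mtx" (3x3 intrinsics, pixels), "world_from_camera" (4x4, takes a point from camera to world coordinates); the wrist camera has in their place "tool_from_camera" (4x4, takes a point from camera to tool coordinates, whose origin is the TCP and whose axes are the flange's). Camera axes: x right, y down, z forward; pixel columns grow to the right and rows downward; lengths in m; the calibration is good to about 2 mm. A picture is of the moment at which its call begins: read the wrist's pose just before it. calibration takes no time and is no camera call.
- order.sign_off(): hands the job in; it is judged then, once.
Trained networks look in the newest picture that a camera, given by its name, has taken for a name from the list of things; names that differ only in an ending like _2 or _b are one class to them, and where a whole thing is asked for, a point or a joint stands for the part that bears it (a point fixed in the world has none). Each returns a list of dicts, best first, with "score" (0 to 1); they miss things now and then, are a little off and sometimes report something else, mostly with a low value. They report only what shows in the picture. A call takes as long as a camera call.
- optics.look_for(target, camera): "rect" ([left, top, right, bottom] as shares, 0 to 1, of the picture: columns of its width, rows of its height, round what is visible of it).
- optics.trace(target, camera): "mask" (420x560 bool, what is visible of it) and "rect" ([left, top, right, bottom] as shares, 0 to 1, of the picture: columns of its width, rows of its height, round what is visible of it).
The state is a dict: "t": time; "joints": joint angles; "joint_vel": joint speeds; "tau": joint torques, N m; "tcp_pos": TCP position; "tcp_rot": TCP orientation; "force": force on the tool from outside, world axes, zero at the start; "ft_torque": the same for the moment, N m; "width": finger opening in m; "grasp_force": force on a finger pad.
Only numpy, scipy, OpenCV 4.12 (cv2) and the standard library are available. Lean on these libraries where they do the work, as an engineer would, in place of code of your own. Each camera call takes 0.05 s, during which the arm holds its last target. There are 200 camera calls.

## Working session

There is one attempt and no reset: what is moved stays moved. The work goes in short steps, Python scripts to look and compute and a tool call to move; the robot and the scene stay as the last step left them, time stands still between calls to the robot, and variables do not carry over. Pictures are saved under pics/ and viewed, at most 10 in all, crops included, and the job is handed in when it is done.

Besides the shell and the picture viewer there is one more tool, called after "Request:" by a JSON object that holds its "name" and its "arguments", one argument or row to a line. play_rows: Moves the arm, as the interface text tells. Its arguments: {"type":"object","properties":{"deltas":{"type":"array","items":{"type":"array","items":{"type":"number"}}},"grip_force":{"type":"number"}},"required":["deltas"]}

```bash
mkdir -p pics
python3 - <<'E'
from rig import r,optics,order
import cv2
s=r.sense();print(s)
for n in("scene","top"):
    im=optics.capture(n);cv2.imwrite(f"pics/{n}0.png",im[...,::-1])
    c=optics.calibration(n);print(n,c)
    for t in("grip","hatch","drum","machine","shoe","figure"):
        print(t,[(round(d['score'],2),[round(float(v),3) for v in d['rect']]) for d in optics.look_for(t,n)[:2]])
print(r.sense()['t'])
E
```

```text
{'t': 0.0, 'joints': array([ 1.04196451e+00,  8.79731392e-02,  1.37227927e+00,  7.97972275e-06,
        1.68358770e+00, -1.03102663e-01]), 'joint_vel': array([-0.00102845,  0.00041735,  0.00083723,  0.00032156, -0.00180539,
       -0.00018357]), 'tau': array([-1.55411262e-04, -3.51866090e+01, -3.13271463e+01, -8.16299485e-05,
        1.06955844e-02,  3.05109964e-06]), 'tcp_pos': array([0.22690411, 0.50049211, 0.24111649]), 'tcp_rot': array([ 2.11260118e-01,  9.77429230e-01, -1.06686400e-03, -3.52950398e-04]), 'force': array([-0.06118709, -0.62008828, -0.16092985]), 'ft_torque': array([-0.00397505,  0.00618236, -0.04225843]), 'grasp_force': 0.0, 'width': 0.08530400657373044}
scene {'mtx': array([[464.44299847,   0.        , 276.76329402],
       [  0.        , 464.44299847, 207.860177  ],
       [  0.        ,   0.        ,   1.        ]]), 'world_from_camera': array([[ 0.28272843,  0.62519718, -0.72745661,  1.38704698],
       [ 0.95913222, -0.19328233,  0.20665752, -0.22411358],
       [-0.01140281, -0.75615503, -0.65429317,  0.92231677],
       [ 0.        ,  0.        ,  0.       
[... 400 characters left out ...]
mtx': array([[455.74566223,   0.        , 279.20937323],
       [  0.        , 455.74566223, 207.07034416],
       [  0.        ,   0.        ,   1.        ]]), 'world_from_camera': array([[-0.01290547, -0.9857508 ,  0.16771644,  0.32883254],
       [-0.99979456,  0.0153429 ,  0.01324532,  0.02442436],
       [-0.01562984, -0.16751104, -0.98574629,  1.26947451],
       [ 0.        ,  0.        ,  0.        ,  1.        ]])}
grip [(0.47, [0.636, 0.394, 0.666, 0.429])]
hatch [(0.84, [0.499, 0.354, 0.681, 0.588])]
drum [(0.85, [0.493, 0.352, 0.673, 0.592])]
machine [(0.78, [0.489, 0.353, 0.726, 0.59])]
shoe [(0.44, [0.503, 0.404, 0.535, 0.446])]
figure [(0.84, [0.235, 0.526, 0.296, 0.579])]
0.7
```

Run:
```python
import cv2
a=cv2.imread("pics/top0.png")
cv2.imwrite("pics/topc.png",cv2.resize(a[120:270,250:430],None,fx=4,fy=4,interpolation=cv2.INTER_CUBIC))
```

```text
(no output)
```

View pics/topc.png

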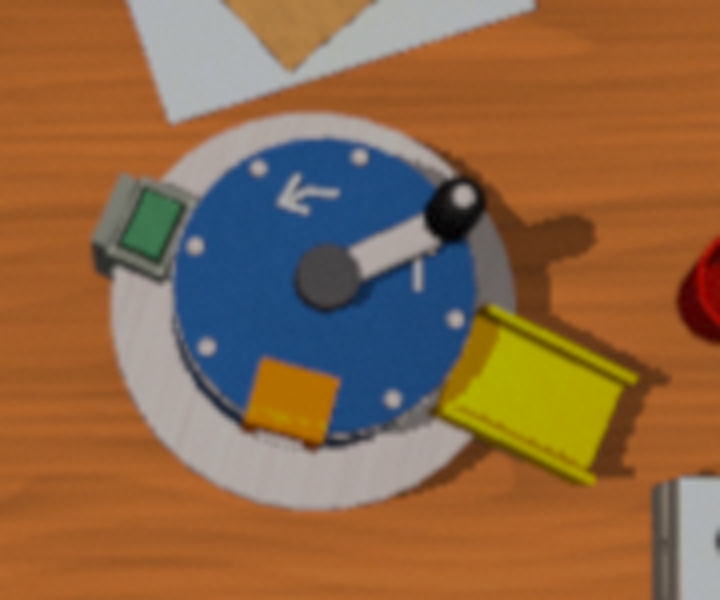

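View pics/scene0.png

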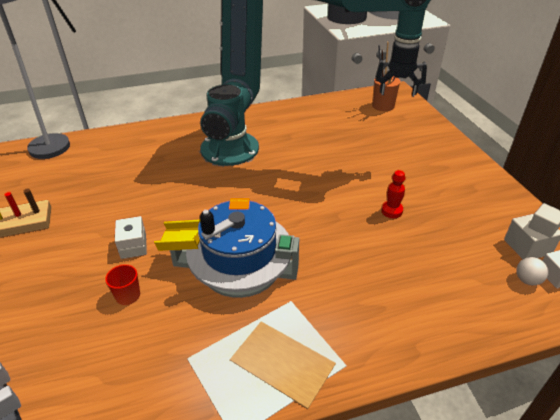

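```bash
cat > h.py <<'E'
from rig import r,optics,order
import numpy as np,cv2
def ray(n,u,v,z):
    c=optics.calibration(n);K=c["mtx"];T=c["world_from_camera"]
    d=T[:3,:3]@np.linalg.solve(K,[u,v,1]);o=T[:3,3]
    return o+d*(z-o[2])/d[2]
def proj(n,p):
    c=optics.calibration(n);T=np.linalg.inv(c["world_from_camera"]);q=c["mtx"]@(T[:3,:3]@p+T[:3,3]);return q[:2]/q[2]
E
python3 - <<'E'
from h import *
f=lambda u,v,z:ray("top",250+u/4,120+v/4,z)
np.set_printoptions(precision=4,suppress=True)
ax=f(328,277,.178);print("hub",ax,"scene check",proj("scene",ax))
# lid bolts opposite + blue mask
im=cv2.imread("pics/top0.png");hsv=cv2.cvtColor(im,cv2.COLOR_BGR2HSV)
def cen(n,im,lo,hi,box):
    h=cv2.cvtColor(im,cv2.COLOR_BGR2HSV);m=cv2.inRange(h,lo,hi);k=np.zeros_like(m);k[box[1]:box[3],box[0]:box[2]]=1
    return np.argwhere(m*k>0)[:,::-1].astype(float)
box=(270,140,420,250)
bl=cen("top",im,(100,120,40),(125,255,255),box)
orr=cen("top",im,(8,200,140),(19,255,255),(305,205,340,235))
ye=cen("top",im,(25,150,80),(35,255,255),box)
gr=cen("top",im,(50,60,30),(85,255,255),(275,160,300,195))
W=np.array([ray("top",u,v,.152) for u,v in bl]);h=cv2.convexHull(W[:,:2].astype(np.float32))
print("lid",cv2.minEnclosingCircle(h))
for nm,a,z in(("or",orr,.152),("ye",ye,.11),("gr",gr,.112)):
    p=ray("top",*(a.mean(0)+.0),z);d=p-ax;print(nm,len(a),p,np.hypot(*d[:2]),np.degrees(np.arctan2(d[1],d[0])))
k=f(455,209,.208);d=k-ax;print("knob",k,np.hypot(*d[:2]),np.degrees(np.arctan2(d[1],d[0])))
s=cv2.imread("pics/scene0.png")
cv2.imwrite("pics/scc.png",cv2.resize(s[190:290,150:310],None,fx=5,fy=5,interpolation=cv2.INTER_CUBIC))
print("scene proj axle178, knob",(proj("scene",ax)-[150,190])*5,(proj("scene",k)-[150,190])*5)
for nm,z in(("figure",.07),("votive",.04),("mould",.035)):
    l=optics.look_for(nm,"top")[:1]
    if l:
        q=l[0]["rect"];print(nm,l[0]["score"],ray("top",(q[0]+q[2])*280,(q[1]+q[3])*210,z))
E
```

```text
hub [ 0.5567 -0.0904  0.178 ] scene check [236.079  215.2534]Traceback (most recent call last):
  File "<stdin>", line 15, in <module>
  File "h.py", line 4, in ray
    c=optics.calibration(n);K=c["mtx"];T=c["world_from_camera"]
ValueError: time passes only in moves, steps and waits
```

Too many calibration calls; cache them.

```bash
sed -i 's/^import numpy.*/import numpy as np,cv2,functools\ncal=functools.lru_cache(None)(optics.calibration)/; s/c=optics.calibration(n)/c=cal(n)/' h.py
cat > m.py <<'E'
from h import *
f=lambda u,v,z:ray("top",250+u/4,120+v/4,z)
np.set_printoptions(precision=4,suppress=True)
ax=f(328,277,.178)
im=cv2.imread("pics/top0.png")
def cen(im,lo,hi,box):
    h=cv2.cvtColor(im,cv2.COLOR_BGR2HSV);m=cv2.inRange(h,lo,hi);k=np.zeros_like(m);k[box[1]:box[3],box[0]:box[2]]=1
    return np.argwhere(m*k>0)[:,::-1].astype(float)
box=(270,140,420,250)
bl=cen(im,(100,120,40),(125,255,255),box)
orr=cen(im,(8,200,140),(19,255,255),(305,205,340,235))
ye=cen(im,(25,150,80),(35,255,255),box)
gr=cen(im,(50,60,30),(85,255,255),(275,160,300,195))
W=np.array([ray("top",u,v,.152) for u,v in bl]);h=cv2.convexHull(W[:,:2].astype(np.float32))
print("lid",cv2.minEnclosingCircle(h))
for nm,a,z in(("or",orr,.152),("ye",ye,.11),("gr",gr,.112)):
    p=ray("top",*(a.mean(0)+.0),z);d=p-ax;print(nm,len(a),p,np.hypot(*d[:2]),np.degrees(np.arctan2(d[1],d[0])))
k=f(455,209,.208);d=k-ax;print("knob",k,np.hypot(*d[:2]),np.degrees(np.arctan2(d[1],d[0])))
s=cv2.imread("pics/scene0.png")
cv2.imwrite("pics/scc.png",cv2.resize(s[190:290,150:310],None,fx=5,fy=5,interpolation=cv2.INTER_CUBIC))
print("scene proj axle178, knob",(proj("scene",ax)-[150,190])*5,(proj("scene",k)-[150,190])*5)
for nm,z in(("figure",.07),("votive",.04),("mould",.035)):
    l=optics.look_for(nm,"top")[:1]
    if l:
        q=l[0]["rect"];print(nm,l[0]["score"],ray("top",(q[0]+q[2])*280,(q[1]+q[3])*210,z))
E
python3 m.py
```

```text
lid ((0.558428168296814, -0.0894809290766716), 0.09380427747964859)
or 266 [ 0.4867 -0.0678  0.152 ] 0.07355698896936752 162.11331742208014
ye 1059 [ 0.4916 -0.2299  0.11  ] 0.15394534744782962 -114.99240908526222
gr 165 [0.6079 0.0177 0.112 ] 0.1195920780628378 64.62107478151529
knob [ 0.5906 -0.1642  0.208 ] 0.08124466939471078 -65.31666003807783
scene proj axle178, knob [430.3948 126.2669] [283.9957 156.4001]
figure 0.84 [0.4708 0.388  0.07  ]
votive 0.84 [ 0.5702 -0.3918  0.04  ]
mould 0.79 [ 0.4035 -0.3645  0.035 ]
```

View pics/scc.png

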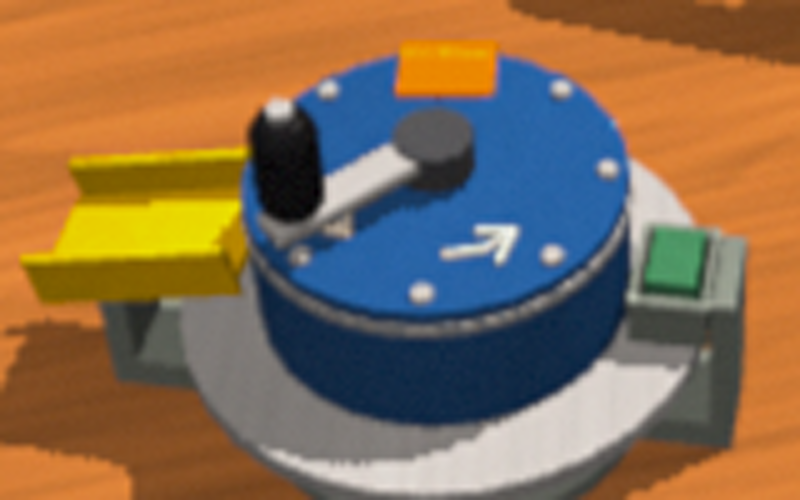

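The top picture shows the hub at about (332,189) px and the knob at (364,172). The hatch is at about 162° and the chute at about -115°, and the shoe opposite the chute agrees. The scene view matches these projections to within 1 px. I'm moving over the knob now.

Request:
{"name": "play_rows", "arguments": {
  "deltas": [
    [1, 0.364, -0.665, 0.06, 0],
    [1, 0.364, -0.665, 0.06, 0],
    [1, 0.364, -0.665, 0.06, 0],
    [1, 0.364, -0.665, 0.06, 0],
    [1, 0.364, -0.665, 0.06, 0],
    [1, 0.364, -0.665, 0.06, 0],
    [1, 0.364, -0.665, 0.06, 0],
    [1, 0.364, -0.665, 0.06, 0],
    [1, 0.364, -0.665, 0.06, 0],
    [1, 0.364, -0.665, 0.06, 0],
    [1, 0.364, -0.665, 0.06, 0],
    [1, 0.364, -0.665, 0.06, 0]
  ],
  "grip_force": 40
}}

```text
t: 2.05
tcp_pos: [0.515, -0.0258, 0.2901]
tcp_rot: [0.211, 0.977, 0.0, 0.0]
force: [1.3, 0.3, -0.2]
width: 0.0856
grasp_force: 0.0
```

Request:
{"name": "play_rows", "arguments": {
  "deltas": [
    [1, 0.0756, -0.1384, 0.01, 0],
    [1, 0.0756, -0.1384, 0.01, 0],
    [1, 0.0756, -0.1384, 0.01, 0],
    [1, 0.0756, -0.1384, 0.01, 0],
    [1, 0.0756, -0.1384, 0.01, 0]
  ]
}}

```text
t: 2.55
tcp_pos: [0.5902, -0.1637, 0.2984]
tcp_rot: [0.213, 0.977, 0.0, -0.001]
force: [-0.1, -0.2, -0.0]
width: 0.0854
grasp_force: 0.0
```

Run:
```python
from h import *
s=r.sense();np.set_printoptions(precision=4,suppress=True);print(s['t'],s['tcp_pos'],s['tcp_rot'],s['joints'],s['force'])
w=optics.capture("wrist");c=cal("wrist")
print(c)
sc=optics.capture("scene")
cv2.imwrite("pics/both1.png",np.vstack([np.hstack([w]),])[...,::-1]);cv2.imwrite("pics/scene1.png",sc[...,::-1])
o=np.hstack([cv2.resize(w,(400,300)),cv2.resize(sc[180:300,150:310],(400,300))]);cv2.imwrite("pics/c1.png",o[...,::-1])
print(optics.look_for("grip","wrist")[:2])
```

```text
2.55 [ 0.5902 -0.1637  0.2984] [ 0.2126  0.9771  0.0003 -0.001 ] [-0.3633  0.2273  1.1011  0.0003  1.8152 -1.5056] [-0.11   -0.175  -0.0216]
{'mtx': array([[336.3543,   0.    , 271.2932],
       [  0.    , 336.3543, 207.3802],
       [  0.    ,   0.    ,   1.    ]]), 'tool_from_camera': array([[-0.0004, -0.9635, -0.2679,  0.0673],
       [ 1.    , -0.0005,  0.0005, -0.0005],
       [-0.0006, -0.2679,  0.9635, -0.1322],
       [ 0.    ,  0.    ,  0.    ,  1.    ]])}
[{'rect': [0.4443, 0.4398, 0.5262, 0.5986], 'score': 0.93}, {'rect': [0.3629, 0.0069, 0.8198, 0.59], 'score': 0.27}]
```

View pics/c1.png

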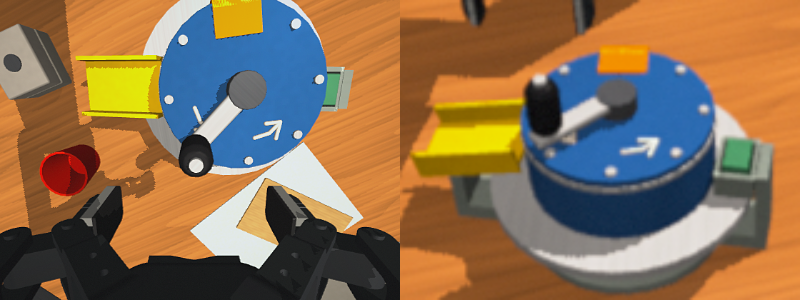

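```bash
cat > d.py <<'E'
from h import *
from scipy.spatial.transform import Rotation as R
np.set_printoptions(precision=4,suppress=True)
TH=np.radians(np.arange(0,360,.5));RR=np.linspace(.045,.091,24)
def pose(n,s):
    c=cal(n)
    if n!="wrist": return c["mtx"],c["world_from_camera"]
    T=np.eye(4);T[:3,:3]=R.from_quat(s["tcp_rot"]).as_matrix();T[:3,3]=s["tcp_pos"]
    return c["mtx"],T@c["tool_from_camera"]
def project(K,T,P):
    q=(P-T[:3,3])@T[:3,:3]@K.T;return q[...,:2]/q[...,2:]
def back(K,T,u,v,z):
    d=T[:3,:3]@np.linalg.solve(K,[u,v,1]);o=T[:3,3];return o+d*(z-o[2])/d[2]
def polar(im,K,T,ax):
    t,rr=np.meshgrid(TH,RR,indexing="ij")
    P=np.stack([ax[0]+rr*np.cos(t),ax[1]+rr*np.sin(t),0*t+.152],-1)
    m=project(K,T,P).astype(np.float32)
    p=cv2.remap(np.ascontiguousarray(im),m[...,0],m[...,1],cv2.INTER_LINEAR,borderValue=(0,0,0))
    h=cv2.cvtColor(p,cv2.COLOR_RGB2HSV).astype(int);H,S,V=h[...,0],h[...,1],h[...,2]
    L=np.full(H.shape,-1)           # -1 hidden, 0 blue, 1 white, 2 orange
    L[(H>98)&(H<126)&(S>110)&(V>40)]=0
    L[(S<70)&(V>150)]=1
    L[(H>7)&(H<24)&(S>180)&(V>130)]=2
    return L
E
cat > ref.py <<'E'
from d import *
s=r.sense();w=cv2.imread("pics/both1.png")[...,::-1]
K,T=pose("wrist",s)
kn=back(K,T,276,231,.235);hub=back(K,T,347,126,.178)
print("knob",kn,"hub",hub,"r",np.hypot(*(kn-hub)[:2]))
# lid circle from blue, wrist
h=cv2.cvtColor(np.ascontiguousarray(w),cv2.COLOR_RGB2HSV)
def msk(lo,hi):return np.argwhere(cv2.inRange(h,lo,hi)>0)[:,::-1]
def sec(m,z):return np.array([back(K,T,u,v,z)[:2] for u,v in m])
b=sec(msk((100,120,40),(125,255,255)),.152)
hu=cv2.convexHull(b.astype(np.float32))[:,0]
c=hu.mean(0)
from scipy.optimize import least_squares
f=least_squares(lambda p:np.hypot(hu[:,0]-p[0],hu[:,1]-p[1])-p[2],[*c,.095],loss="soft_l1",f_scale=.001);print("lid fit",f.x)
y=msk((25,150,60),(35,255,255));
hub2=hub[:2]
for z in(.08,.1,.12):
    q=sec(y,z);rect=cv2.minAreaRect(q.astype(np.float32));d=np.array(rect[0])-hub2
    print("chute",z,rect,np.degrees(np.arctan2(d[1],d[0])))
g=sec(msk((50,60,30),(85,255,255)),.112);d=np.median(g,0)-hub2;print("shoe",np.median(g,0),np.degrees(np.arctan2(d[1],d[0])))
E
python3 ref.py
```

```text
knob [ 0.5932 -0.1596  0.235 ] hub [ 0.559  -0.0861  0.178 ] r 0.08105819371809438
lid fit [ 0.5591 -0.0869  0.0946]
chute 0.08 ((0.4972607493400574, -0.15823280811309814), (0.2823752760887146, 0.11637027561664581), 85.57957458496094) -130.5589662721481
chute 0.1 ((0.4990098774433136, -0.15683475136756897), (0.2663448750972748, 0.10976392030715942), 85.57958984375) -130.29949543663088
chute 0.12 ((0.5007591247558594, -0.15543673932552338), (0.2503144145011902, 0.10315760225057602), 85.57958984375) -130.0273484528997
shoe [0.6106 0.0257] 65.23587392226412
```

Request:
{"name": "play_rows", "arguments": {
  "deltas": [
    [1, 0.0015, 0.002, -0.045, 0],
    [1, 0.0015, 0.002, -0.09, 0],
    [1, 0.0015, 0.002, -0.1, 0],
    [1, 0.0015, 0.002, -0.1, 0],
    [0, 0.0015, 0.002, -0.1, 0],
    [0, 0.0015, 0.002, -0.1, 0],
    [0, 0.0015, 0.002, -0.1, 0],
    [0, 0.0015, 0.002, -0.1, 0],
    [0, 0.0015, 0.002, -0.1, 0],
    [0, 0.0015, 0.002, -0.1, 0]
  ],
  "grip_force": 40
}}

```text
t: 3.7
tcp_pos: [0.5924, -0.1607, 0.202]
tcp_rot: [0.211, 0.977, -0.0, 0.002]
force: [0.9, -1.6, 5.4]
width: 0.0308
grasp_force: 39.9
```

Run:
```python
from h import *
s=r.sense();np.set_printoptions(precision=4,suppress=True);print(s['t'],s['tcp_pos'],s['tcp_rot'],s['force'],s['ft_torque'],s['width'],s['grasp_force'])
w=optics.capture("wrist")
s2=r.sense();print(s2['tcp_pos'])
sc=optics.capture("scene")
cv2.imwrite("pics/w2.png",w[...,::-1]);cv2.imwrite("pics/scene2.png",sc[...,::-1])
o=np.hstack([cv2.resize(w,(400,300)),cv2.resize(sc[180:300,150:310],(400,300))]);cv2.imwrite("pics/c2.png",o[...,::-1])
```

```text
3.7 [ 0.5924 -0.1607  0.202 ] [ 0.2114  0.9774 -0.0003  0.0022] [ 0.9289 -1.6447  5.3643] [-0.1097  0.0624 -0.0397] 0.030799150415557988 39.908047816716135
[ 0.5924 -0.1607  0.202 ]
```

View pics/c2.png

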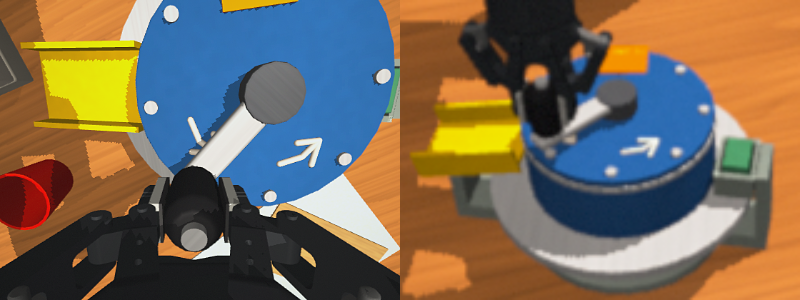

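```bash
cat > refb.py <<'E'
from d import *
from scipy.optimize import least_squares
s1={"tcp_pos":np.array([.5902,-.1637,.2984]),"tcp_rot":np.array([.2126,.9771,.0003,-.001])}
s2={"tcp_pos":np.array([.5924,-.1607,.202]),"tcp_rot":np.array([.2114,.9774,-.0003,.0022])}
S={"top0":("top",None,(.5575,-.09)),"scene0":("scene",None,(.5585,-.0885)),"both1":("wrist",s1,(.559,-.0866)),"w2":("wrist",s2,(.5588,-.0881))}
Ls=[]
for f,(n,s,ax) in S.items():
    im=cv2.imread(f"pics/{f}.png")[...,::-1]
    K,T=pose(n,s)
    if f=="w2":print("hub w2",back(K,T,385,129,.178))
    if f=="scene0":print("hub scene",back(K,T,150+434/5,190+124/5,.178))
    L=polar(im,K,T,ax);Ls.append(L)
    o=np.degrees(TH[:,None]+0*L)[L==2];print(f,(L>=0).mean(),"orange ang",o.mean() if len(o) else None)
Ls=np.array(Ls);cnt=np.stack([(Ls==k).sum(0) for k in range(3)])
ref=cnt.argmax(0);ref[cnt.sum(0)==0]=-1
np.save("ref.npy",ref)
E
cat >> d.py <<'E'
W8=np.array([.3,1.,1.])
def match(L,ref,prior=None,span=None):
    best=[]
    for k in range(len(TH)):
        q=np.roll(ref,k,0);v=(L>=0)&(q>=0)
        f=v&((L>0)|(q>0))
        best.append((f&(L==q)).sum()-(f&(L!=q)).sum())
    b=np.array(best,float);k=b.argmax()
    y0,y1,y2=b[k-1],b[k],b[(k+1)%len(b)];dk=.5*(y0-y2)/(y0-2*y1+y2+1e-9)
    far=np.abs((np.arange(len(b))-k+360)%720-360)>20
    return ((k+dk)*.5+180)%360-180,b[k],b[far].max()
AX={"top":(.5575,-.09),"scene":(.5585,-.0885),"wrist":(.5588,-.0881)}
def measure(names=("scene",),save=None):
    ref=np.load("ref.npy");out=[]
    for n in names:
        s=r.sense();im=optics.capture(n)
        if save:cv2.imwrite(f"pics/{save}_{n}.png",im[...,::-1])
        K,T=pose(n,s);out.append((n,round(s["t"],3),*np.round(match(polar(im,K,T,AX[n]),ref),2)))
    return out
C=(.5588,-.0881);RAD=.0805
def rows(phi0,phis,g=0):
    p=lambda a:np.round([RAD*np.cos(a),RAD*np.sin(a)],4)
    return [[g,*[float(round(x,4)) for x in p(a)-p(phi0)],0,0] for a in phis]
def plan(phi0,w0,w1,n=12,acc=1.2):
    "rows turning on from phi0, speed going from w0 to w1 by at most acc per row"
    ph=[];a=phi0;w=w0
    for i in range(n):
        w+=np.clip(w1-w,-acc,acc);a+=w*.1;ph.append(a)
    print(rows(phi0,ph));print("phi end",round(a,4),"w",w)
E
python3 refb.py
python3 - <<'E'
from d import *
ref=np.load("ref.npy")
for f in("scene0","scene2"):
    K,T=pose("scene",None);print(f,match(polar(cv2.imread(f"pics/{f}.png")[...,::-1],K,T,AX["scene"]),ref))
plan(np.radians(-65.2),0,3.2)
E
```

```text
top0 0.8886574074074074 orange ang 162.48261526832957
hub scene [ 0.5556 -0.0883  0.178 ]
scene0 0.8065972222222222 orange ang 164.8528963414634
both1 0.9505787037037037 orange ang 164.72705314009661
hub w2 [ 0.5583 -0.0892  0.178 ]
w2 0.8177662037037037 orange ang 169.9726368159204
scene0 (np.float64(-0.03358208955273767), np.float64(908.0), np.float64(-832.0))
scene2 (np.float64(-0.4166666666639003), np.float64(948.0), np.float64(-613.0))
[[0, 0.0085, 0.0046, 0, 0], [0, 0.0235, 0.0166, 0, 0], [0, 0.0384, 0.0375, 0, 0], [0, 0.0459, 0.062, 0, 0], [0, 0.0454, 0.0877, 0, 0], [0, 0.0368, 0.1118, 0, 0], [0, 0.021, 0.1321, 0, 0], [0, -0.0003, 0.1463, 0, 0], [0, -0.0251, 0.1531, 0, 0], [0, -0.0507, 0.1518, 0, 0], [0, -0.0746, 0.1425, 0, 0], [0, -0.0943, 0.1262, 0, 0]]
phi end 2.422 w 3.2
```

Request:
{"name": "play_rows", "arguments": {
  "deltas": [
    [0, 0.0085, 0.0046, 0, 0],
    [0, 0.0235, 0.0166, 0, 0],
    [0, 0.0384, 0.0375, 0, 0],
    [0, 0.0459, 0.062, 0, 0],
    [0, 0.0454, 0.0877, 0, 0],
    [0, 0.0368, 0.1118, 0, 0],
    [0, 0.021, 0.1321, 0, 0],
    [0, -0.0003, 0.1463, 0, 0],
    [0, -0.0251, 0.1531, 0, 0],
    [0, -0.0507, 0.1518, 0, 0],
    [0, -0.0746, 0.1425, 0, 0],
    [0, -0.0943, 0.1262, 0, 0]
  ]
}}

```text
t: 5.0
tcp_pos: [0.4985, -0.0347, 0.202]
tcp_rot: [0.211, 0.978, -0.0, 0.004]
force: [8.6, -5.5, 2.5]
width: 0.0313
grasp_force: 40.1
```

Run:
```python
from d import *
s=r.sense();p=s['tcp_pos'][:2]-C;print(s['t'],s['tcp_pos'],np.hypot(*p),np.arctan2(p[1],p[0]),s['force'],s['ft_torque'],s['width'])
print(measure(("scene",),"a1"))
s=r.sense();p=s['tcp_pos'][:2]-C;print(s['t'],np.hypot(*p),np.arctan2(p[1],p[0]),s['force'])
plan(2.422,3.2,3.2)
```

```text
5.0 [ 0.4985 -0.0347  0.202 ] 0.08057853164495 2.416363715326458 [ 8.5708 -5.5497  2.5441] [-0.9644 -1.3203 -0.0434] 0.031287049392180494
[('scene', 5.0, np.float64(66.25), np.float64(607.0), np.float64(-1040.0))]
5.05 0.0804739807325385 2.463198802457242 [ 0.672  -5.3096  6.2591]
[[0, -0.0137, -0.0218, 0, 0], [0, -0.0197, -0.0467, 0, 0], [0, -0.0177, -0.0723, 0, 0], [0, -0.0077, -0.0959, 0, 0], [0, 0.0092, -0.1152, 0, 0], [0, 0.0314, -0.1281, 0, 0], [0, 0.0564, -0.1335, 0, 0], [0, 0.0819, -0.1307, 0, 0], [0, 0.1053, -0.12, 0, 0], [0, 0.124, -0.1025, 0, 0], [0, 0.1364, -0.08, 0, 0], [0, 0.141, -0.0548, 0, 0]]
phi end 6.262 w 3.2
```

Request:
{"name": "play_rows", "arguments": {
  "deltas": [
    [0, -0.0137, -0.0218, 0, 0],
    [0, -0.0197, -0.0467, 0, 0],
    [0, -0.0177, -0.0723, 0, 0],
    [0, -0.0077, -0.0959, 0, 0],
    [0, 0.0092, -0.1152, 0, 0],
    [0, 0.0314, -0.1281, 0, 0],
    [0, 0.0564, -0.1335, 0, 0],
    [0, 0.0819, -0.1307, 0, 0],
    [0, 0.1053, -0.12, 0, 0],
    [0, 0.124, -0.1025, 0, 0],
    [0, 0.1364, -0.08, 0, 0],
    [0, 0.141, -0.0548, 0, 0]
  ]
}}

```text
t: 6.25
tcp_pos: [0.6382, -0.0888, 0.202]
tcp_rot: [0.212, 0.977, -0.001, -0.0]
force: [-10.8, -1.9, 10.7]
width: 0.0311
grasp_force: 41.6
```

```bash
cat >> d.py <<'E'
from scipy.optimize import least_squares
def sim(segs,I,Tf,w=0.,a=0.):
    "segs: (duration, crank speed); returns t,angle,speed arrays at 5 ms"
    out=[];t=0;dt=.005
    for d,wc in segs:
        for _ in range(round(d/dt)):
            tq=.09*(wc-w)-.012*w
            if w<=0 and tq<Tf: acc=0;w=0.
            else: acc=(tq-Tf)/I
            w=max(0.,w+acc*dt);a+=w*dt;t+=dt;out.append((t,a,w))
    return np.array(out)
def fit(segs,obs):
    "obs: (time, angle rad from start)"
    obs=np.array(obs)
    def f(p):
        o=sim(segs,*p);return np.r_[np.interp(obs[:,0],o[:,0],o[:,1])-obs[:,1],(p[0]-.067)/.02*.01,(p[1]-.1)/.05*.01]
    s=least_squares(f,[.067,.1],diff_step=1e-2,bounds=([.04,.04],[.1,.22]));o=sim(segs,*s.x)
    print("I,Tf",s.x,"res deg",np.degrees(s.fun[:-2]),"w now",o[-1,2],"hold wc",1.1333*2.095+s.x[1]/.09);return s.x
E
python3 - <<'E'
from d import *
s=r.sense();p=s['tcp_pos'][:2]-C;print(s['t'],np.hypot(*p),np.arctan2(p[1],p[0]),s['force'])
m=measure(("scene",),"a2");print(m)
a2=np.radians(m[0][2]);a2+=2*np.pi*(a2<np.radians(66))
seg=[(.1,1.2),(.1,2.4),(1.0,3.2),(.05,0),(1.2,3.2)]
fit(seg,[(1.2,np.radians(66.5)),(2.45,a2)])
plan(6.262,3.2,3.2)
E
```

```text
6.25 0.07940655106921704 -0.008251998642274777 [-10.8313  -1.9076  10.6877]
[('scene', 6.25, np.float64(179.4), np.float64(897.0), np.float64(2.0))]
I,Tf [0.0439 0.1114] res deg [-0.0576  0.0226] w now 1.7044923850769096 hold wc 3.6121818194588826
[[0, -0.0036, 0.0254, 0, 0], [0, -0.0149, 0.0484, 0, 0], [0, -0.0329, 0.0667, 0, 0], [0, -0.0558, 0.0783, 0, 0], [0, -0.0811, 0.0822, 0, 0], [0, -0.1064, 0.0779, 0, 0], [0, -0.1291, 0.0659, 0, 0], [0, -0.1468, 0.0473, 0, 0], [0, -0.1578, 0.0242, 0, 0], [0, -0.1609, -0.0013, 0, 0], [0, -0.1559, -0.0264, 0, 0], [0, -0.1432, -0.0487, 0, 0]]
phi end 10.102 w 3.2
```

```bash
python3 -c "
from d import *
plan(6.262,3.2,3.6)"
```

```text
[[0, -0.0046, 0.0285, 0, 0], [0, -0.0189, 0.0535, 0, 0], [0, -0.0411, 0.0719, 0, 0], [0, -0.0683, 0.0813, 0, 0], [0, -0.0971, 0.0805, 0, 0], [0, -0.1238, 0.0696, 0, 0], [0, -0.1449, 0.05, 0, 0], [0, -0.1578, 0.0242, 0, 0], [0, -0.1608, -0.0045, 0, 0], [0, -0.1534, -0.0324, 0, 0], [0, -0.1367, -0.0559, 0, 0], [0, -0.1129, -0.072, 0, 0]]
phi end 10.582 w 3.6
```

Request:
{"name": "play_rows", "arguments": {
  "deltas": [
    [0, -0.0046, 0.0285, 0, 0],
    [0, -0.0189, 0.0535, 0, 0],
    [0, -0.0411, 0.0719, 0, 0],
    [0, -0.0683, 0.0813, 0, 0],
    [0, -0.0971, 0.0805, 0, 0],
    [0, -0.1238, 0.0696, 0, 0],
    [0, -0.1449, 0.05, 0, 0],
    [0, -0.1578, 0.0242, 0, 0],
    [0, -0.1608, -0.0045, 0, 0],
    [0, -0.1534, -0.0324, 0, 0],
    [0, -0.1367, -0.0559, 0, 0],
    [0, -0.1129, -0.072, 0, 0]
  ]
}}

```text
t: 7.5
tcp_pos: [0.5258, -0.1621, 0.202]
tcp_rot: [0.212, 0.977, 0.0, 0.002]
force: [1.3, 7.4, 8.6]
width: 0.0306
grasp_force: 41.6
```

Run:
```python
from d import *
s=r.sense();p=s['tcp_pos'][:2]-C;print(s['t'],np.hypot(*p),np.arctan2(p[1],p[0]),s['force'])
m=measure(("scene",),"a3");print(m)
a3=np.radians(m[0][2])+2*np.pi
seg=[(.1,1.2),(.1,2.4),(1.0,3.2),(.05,0),(1.2,3.2),(.05,0),(1.2,3.6)]
fit(seg,[(1.2,np.radians(66.5)),(2.45,np.radians(179.8)),(3.7,a3+.007)])
plan(10.582,3.6,3.6)
```

```text
7.5 0.08096742968934668 -1.9899537709173782 [1.3372 7.4399 8.576 ]
[('scene', 7.5, np.float64(-39.41), np.float64(641.0), np.float64(-1410.0))]
I,Tf [0.053  0.1011] res deg [-1.7604  2.5297 -1.1336] w now 2.120887058650311 hold wc 3.4977243720521995
[[0, 0.0281, -0.0067, 0, 0], [0, 0.0567, -0.0031, 0, 0], [0, 0.0822, 0.0104, 0, 0], [0, 0.1013, 0.032, 0, 0], [0, 0.1115, 0.0589, 0, 0], [0, 0.1117, 0.0878, 0, 0], [0, 0.1016, 0.1148, 0, 0], [0, 0.0827, 0.1365, 0, 0], [0, 0.0574, 0.1502, 0, 0], [0, 0.0288, 0.1541, 0, 0], [0, 0.0007, 0.1477, 0, 0], [0, -0.0233, 0.1318, 0, 0]]
phi end 14.902 w 3.6
```

```bash
python3 -c "
from d import *
plan(10.582,3.6,3.55)
plan(10.582+4.26,3.55,3.55)"
```

```text
[[0, 0.0277, -0.0067, 0, 0], [0, 0.0559, -0.0033, 0, 0], [0, 0.0812, 0.0097, 0, 0], [0, 0.1004, 0.0306, 0, 0], [0, 0.1111, 0.057, 0, 0], [0, 0.112, 0.0854, 0, 0], [0, 0.103, 0.1123, 0, 0], [0, 0.0852, 0.1345, 0, 0], [0, 0.0608, 0.149, 0, 0], [0, 0.0328, 0.1542, 0, 0], [0, 0.0048, 0.1493, 0, 0], [0, -0.0198, 0.135, 0, 0]]
phi end 14.842 w 3.55
[[0, -0.018, -0.0219, 0, 0], [0, -0.0273, -0.0488, 0, 0], [0, -0.0267, -0.0772, 0, 0], [0, -0.0163, -0.1037, 0, 0], [0, 0.0027, -0.1248, 0, 0], [0, 0.0279, -0.138, 0, 0], [0, 0.0561, -0.1417, 0, 0], [0, 0.0838, -0.1353, 0, 0], [0, 0.1076, -0.1197, 0, 0], [0, 0.1244, -0.0969, 0, 0], [0, 0.1323, -0.0695, 0, 0], [0, 0.1301, -0.0412, 0, 0]]
phi end 19.102 w 3.55
```

Request:
{"name": "play_rows", "arguments": {
  "deltas": [
    [0, 0.0277, -0.0067, 0, 0],
    [0, 0.0559, -0.0033, 0, 0],
    [0, 0.0812, 0.0097, 0, 0],
    [0, 0.1004, 0.0306, 0, 0],
    [0, 0.1111, 0.057, 0, 0],
    [0, 0.112, 0.0854, 0, 0],
    [0, 0.103, 0.1123, 0, 0],
    [0, 0.0852, 0.1345, 0, 0],
    [0, 0.0608, 0.149, 0, 0],
    [0, 0.0328, 0.1542, 0, 0],
    [0, 0.0048, 0.1493, 0, 0],
    [0, -0.0198, 0.135, 0, 0]
  ]
}}

```text
t: 8.75
tcp_pos: [0.5067, -0.0267, 0.202]
tcp_rot: [0.211, 0.978, -0.001, 0.004]
force: [8.6, -8.7, 3.7]
width: 0.0308
grasp_force: 41.1
```

Request:
{"name": "play_rows", "arguments": {
  "deltas": [
    [0, -0.018, -0.0219, 0, 0],
    [0, -0.0273, -0.0488, 0, 0],
    [0, -0.0267, -0.0772, 0, 0],
    [0, -0.0163, -0.1037, 0, 0],
    [0, 0.0027, -0.1248, 0, 0],
    [0, 0.0279, -0.138, 0, 0],
    [0, 0.0561, -0.1417, 0, 0],
    [0, 0.0838, -0.1353, 0, 0],
    [0, 0.1076, -0.1197, 0, 0],
    [0, 0.1244, -0.0969, 0, 0],
    [0, 0.1323, -0.0695, 0, 0],
    [0, 0.1301, -0.0412, 0, 0]
  ]
}}

```text
t: 9.95
tcp_pos: [0.6353, -0.0672, 0.202]
tcp_rot: [0.212, 0.977, -0.001, -0.0]
force: [-12.9, -4.9, 11.5]
width: 0.0308
grasp_force: 42.0
```

Run:
```python
from d import *
s=r.sense();p=s['tcp_pos'][:2]-C;print(s['t'],np.hypot(*p),np.arctan2(p[1],p[0]),19.102-6*np.pi,s['force'])
m=measure(("scene",),"a4");print(m)
D=np.radians
a4=D(m[0][2]);a4+=2*np.pi*np.round((10.45-a4)/2/np.pi);print("a4",a4,"mean speed since a3",(a4-(D(-39.41)+2*np.pi))/2.45)
seg=[(.1,1.2),(.1,2.4),(1.0,3.2),(.05,0),(1.2,3.2),(.05,0),(1.2,3.6),(.05,0),(2.4,3.55)]
fit(seg,[(1.2,D(66.5)),(2.45,D(179.8)),(3.7,D(-39.0+360)),(6.15,a4+.007)])
```

```text
9.95 0.07933693595083187 0.26658982663188713 0.2524440784612416 [-12.8792  -4.859   11.4803]
[('scene', 9.95, np.float64(-96.1), np.float64(769.0), np.float64(-569.0))]
a4 10.889109203192621 mean speed since a3 2.1607176139689797
I,Tf [0.0622 0.0937] res deg [-4.2698  1.9543  1.7321 -1.0987] w now 2.208589678983046 hold wc 3.4149159127776403
```

```bash
python3 -c "
from d import *
a=19.102
for i in range(6):
    plan(a,3.43,3.43);a+=4.116"
```

```text
[[0, -0.0113, 0.0251, 0, 0], [0, -0.0303, 0.0448, 0, 0], [0, -0.0549, 0.0571, 0, 0], [0, -0.0822, 0.0603, 0, 0], [0, -0.109, 0.0542, 0, 0], [0, -0.1322, 0.0394, 0, 0], [0, -0.149, 0.0177, 0, 0], [0, -0.1576, -0.0085, 0, 0], [0, -0.1568, -0.0359, 0, 0], [0, -0.1469, -0.0615, 0, 0], [0, -0.129, -0.0823, 0, 0], [0, -0.105, -0.0959, 0, 0]]
phi end 23.218 w 3.43
[[0, 0.027, -0.0047, 0, 0], [0, 0.0541, 0.0, 0, 0], [0, 0.078, 0.0135, 0, 0], [0, 0.096, 0.0342, 0, 0], [0, 0.106, 0.0598, 0, 0], [0, 0.1068, 0.0873, 0, 0], [0, 0.0983, 0.1134, 0, 0], [0, 0.0815, 0.1352, 0, 0], [0, 0.0583, 0.15, 0, 0], [0, 0.0316, 0.1562, 0, 0], [0, 0.0043, 0.153, 0, 0], [0, -0.0204, 0.1408, 0, 0]]
phi end 27.334 w 3.43
[[0, -0.0191, -0.0197, 0, 0], [0, -0.0304, -0.0447, 0, 0], [0, -0.0327, -0.0721, 0, 0], [0, -0.0256, -0.0987, 0, 0], [0, -0.01, -0.1213, 0, 0], [0, 0.0123, -0.1374, 0, 0], [0, 0.0387, -0.145, 0, 0], [0, 0.0661, -0.1433, 0, 0], [0, 0.0913, -0.1325, 0, 0], [0, 0.1115, -0.1138, 0, 0], [0, 0.1242, -0.0895, 0, 0], [0, 0.128, -0.0623, 0, 0]]
phi end 31.45 w 3.43
[[0, -0.0057, 0.0269, 0, 0], [0, -0.02, 0.
[... 328 characters left out ...]
, -0.0105, 0, 0], [0, 0.0528, -0.0118, 0, 0], [0, 0.0791, -0.0038, 0, 0], [0, 0.1012, 0.0126, 0, 0], [0, 0.1165, 0.0354, 0, 0], [0, 0.1232, 0.0621, 0, 0], [0, 0.1205, 0.0894, 0, 0], [0, 0.1088, 0.1143, 0, 0], [0, 0.0895, 0.1338, 0, 0], [0, 0.0647, 0.1456, 0, 0], [0, 0.0373, 0.1484, 0, 0], [0, 0.0107, 0.1419, 0, 0]]
phi end 39.682 w 3.43
[[0, -0.023, -0.0152, 0, 0], [0, -0.0395, -0.0371, 0, 0], [0, -0.0476, -0.0634, 0, 0], [0, -0.0465, -0.0908, 0, 0], [0, -0.0362, -0.1163, 0, 0], [0, -0.0179, -0.1368, 0, 0], [0, 0.0062, -0.15, 0, 0], [0, 0.0334, -0.1543, 0, 0], [0, 0.0604, -0.1492, 0, 0], [0, 0.0841, -0.1353, 0, 0], [0, 0.1018, -0.1143, 0, 0], [0, 0.1113, -0.0886, 0, 0]]
phi end 43.798 w 3.43
```

Request:
{"name": "play_rows", "arguments": {
  "deltas": [
    [0, -0.0113, 0.0251, 0, 0],
    [0, -0.0303, 0.0448, 0, 0],
    [0, -0.0549, 0.0571, 0, 0],
    [0, -0.0822, 0.0603, 0, 0],
    [0, -0.109, 0.0542, 0, 0],
    [0, -0.1322, 0.0394, 0, 0],
    [0, -0.149, 0.0177, 0, 0],
    [0, -0.1576, -0.0085, 0, 0],
    [0, -0.1568, -0.0359, 0, 0],
    [0, -0.1469, -0.0615, 0, 0],
    [0, -0.129, -0.0823, 0, 0],
    [0, -0.105, -0.0959, 0, 0]
  ]
}}

```text
t: 11.2
tcp_pos: [0.5313, -0.1642, 0.202]
tcp_rot: [0.212, 0.977, 0.0, 0.002]
force: [0.5, 7.2, 8.9]
width: 0.0314
grasp_force: 41.7
```

Request:
{"name": "play_rows", "arguments": {
  "deltas": [
    [0, 0.027, -0.0047, 0, 0],
    [0, 0.0541, 0.0, 0, 0],
    [0, 0.078, 0.0135, 0, 0],
    [0, 0.096, 0.0342, 0, 0],
    [0, 0.106, 0.0598, 0, 0],
    [0, 0.1068, 0.0873, 0, 0],
    [0, 0.0983, 0.1134, 0, 0],
    [0, 0.0815, 0.1352, 0, 0],
    [0, 0.0583, 0.15, 0, 0],
    [0, 0.0316, 0.1562, 0, 0],
    [0, 0.0043, 0.153, 0, 0],
    [0, -0.0204, 0.1408, 0, 0]
  ]
}}

```text
t: 12.4
tcp_pos: [0.5113, -0.0232, 0.202]
tcp_rot: [0.211, 0.977, -0.001, 0.004]
force: [7.7, -9.1, 4.0]
width: 0.0311
grasp_force: 41.2
```

Request:
{"name": "play_rows", "arguments": {
  "deltas": [
    [0, -0.0191, -0.0197, 0, 0],
    [0, -0.0304, -0.0447, 0, 0],
    [0, -0.0327, -0.0721, 0, 0],
    [0, -0.0256, -0.0987, 0, 0],
    [0, -0.01, -0.1213, 0, 0],
    [0, 0.0123, -0.1374, 0, 0],
    [0, 0.0387, -0.145, 0, 0],
    [0, 0.0661, -0.1433, 0, 0],
    [0, 0.0913, -0.1325, 0, 0],
    [0, 0.1115, -0.1138, 0, 0],
    [0, 0.1242, -0.0895, 0, 0],
    [0, 0.128, -0.0623, 0, 0]
  ]
}}

```text
t: 13.6
tcp_pos: [0.6381, -0.0843, 0.202]
tcp_rot: [0.212, 0.977, -0.001, -0.0]
force: [-13.6, -1.5, 11.7]
width: 0.031
grasp_force: 41.9
```

Request:
{"name": "play_rows", "arguments": {
  "deltas": [
    [0, -0.0057, 0.0269, 0, 0],
    [0, -0.02, 0.0504, 0, 0],
    [0, -0.0414, 0.0676, 0, 0],
    [0, -0.0673, 0.0767, 0, 0],
    [0, -0.0948, 0.0765, 0, 0],
    [0, -0.1206, 0.0671, 0, 0],
    [0, -0.1417, 0.0496, 0, 0],
    [0, -0.1557, 0.0259, 0, 0],
    [0, -0.161, -0.001, 0, 0],
    [0, -0.1569, -0.0282, 0, 0],
    [0, -0.1438, -0.0524, 0, 0],
    [0, -0.1234, -0.0708, 0, 0]
  ]
}}

```text
t: 14.8
tcp_pos: [0.5153, -0.1564, 0.202]
tcp_rot: [0.212, 0.977, 0.0, 0.002]
force: [3.1, 6.5, 8.3]
width: 0.0311
grasp_force: 41.5
```

Request:
{"name": "play_rows", "arguments": {
  "deltas": [
    [0, 0.0254, -0.0105, 0, 0],
    [0, 0.0528, -0.0118, 0, 0],
    [0, 0.0791, -0.0038, 0, 0],
    [0, 0.1012, 0.0126, 0, 0],
    [0, 0.1165, 0.0354, 0, 0],
    [0, 0.1232, 0.0621, 0, 0],
    [0, 0.1205, 0.0894, 0, 0],
    [0, 0.1088, 0.1143, 0, 0],
    [0, 0.0895, 0.1338, 0, 0],
    [0, 0.0647, 0.1456, 0, 0],
    [0, 0.0373, 0.1484, 0, 0],
    [0, 0.0107, 0.1419, 0, 0]
  ]
}}

```text
t: 16.0
tcp_pos: [0.5265, -0.0147, 0.202]
tcp_rot: [0.211, 0.977, -0.002, 0.004]
force: [5.6, -11.4, 5.8]
width: 0.0312
grasp_force: 41.3
```

Request:
{"name": "play_rows", "arguments": {
  "deltas": [
    [0, -0.023, -0.0152, 0, 0],
    [0, -0.0395, -0.0371, 0, 0],
    [0, -0.0476, -0.0634, 0, 0],
    [0, -0.0465, -0.0908, 0, 0],
    [0, -0.0362, -0.1163, 0, 0],
    [0, -0.0179, -0.1368, 0, 0],
    [0, 0.0062, -0.15, 0, 0],
    [0, 0.0334, -0.1543, 0, 0],
    [0, 0.0604, -0.1492, 0, 0],
    [0, 0.0841, -0.1353, 0, 0],
    [0, 0.1018, -0.1143, 0, 0],
    [0, 0.1113, -0.0886, 0, 0]
  ]
}}

```text
t: 17.2
tcp_pos: [0.6371, -0.1017, 0.202]
tcp_rot: [0.212, 0.977, -0.0, -0.0]
force: [-12.0, 1.0, 11.0]
width: 0.0311
grasp_force: 41.9
```

Run:
```python
from d import *
s=r.sense();p=s['tcp_pos'][:2]-C;print(s['t'],np.hypot(*p),np.arctan2(p[1],p[0]),43.798-14*np.pi,s['force'])
m=measure(("scene",),"a5");print(m)
D=np.radians
a4=10.889;a5=D(m[0][2]);a5+=2*np.pi*np.round((a4+2.08*7.25-a5)/2/np.pi);print("a5",a5,"mean speed since a4",(a5-a4)/7.25)
seg=[(.1,1.2),(.1,2.4),(1.0,3.2),(.05,0),(1.2,3.2),(.05,0),(1.2,3.6),(.05,0),(2.4,3.55),(.05,0),(7.2,3.43)]
I,Tf=fit(seg,[(1.2,D(66.5)),(2.45,D(179.8)),(3.7,D(-39.0+360)),(6.15,a4+.007),(13.4,a5+.007)])
o=sim(seg,I,Tf);w=o[o[:,0]>6.15];print("range",w[:,2].min(),w[:,2].max())
```

```text
17.2 0.079480059275177 -0.172109259687849 -0.1842971502571018 [-11.9826   1.0228  11.0068]
[('scene', 17.2, np.float64(85.83), np.float64(731.0), np.float64(-226.0))]
a5 26.630757325705076 mean speed since a4 2.171276872511045
I,Tf [0.0723 0.0877] res deg [-7.4398 -1.1506  0.6533  4.8359 -1.7027] w now 2.1670446092770583 hold wc 3.3482746514707173
range 2.050024538740301 2.2414309235563885
```

Run:
```python
from d import *
for w1 in (2.0,2.4,2.8):
  for n in (6,8,10,12):
    seg=[(.05,0)]+[(.1,max(w1,3.43-.3*i)) for i in range(1,n+1)]+[(.1,max(0,w1-.3*i)) for i in range(1,9)]+[(2.,0)]
    print(w1,n,[ [round(x,2) for x in (sim(seg,I,Tf,2.17)[-1,1],)]+[round(sim(seg,I,Tf,2.17)[:,0][sim(seg,I,Tf,2.17)[:,2]>0].max(),2)] for I,Tf in((.06,.088),(.075,.088),(.067,.1))])
```

```text
2.0 6 [[np.float64(1.79), np.float64(1.48)], [np.float64(1.97), np.float64(1.64)], [np.float64(1.76), np.float64(1.48)]]
2.0 8 [[np.float64(1.99), np.float64(1.65)], [np.float64(2.18), np.float64(1.8)], [np.float64(1.95), np.float64(1.64)]]
2.0 10 [[np.float64(2.19), np.float64(1.83)], [np.float64(2.38), np.float64(1.98)], [np.float64(2.13), np.float64(1.82)]]
2.0 12 [[np.float64(2.38), np.float64(2.02)], [np.float64(2.58), np.float64(2.15)], [np.float64(2.31), np.float64(2.0)]]
2.4 6 [[np.float64(2.0), np.float64(1.61)], [np.float64(2.18), np.float64(1.77)], [np.float64(1.96), np.float64(1.6)]]
2.4 8 [[np.float64(2.26), np.float64(1.8)], [np.float64(2.45), np.float64(1.95)], [np.float64(2.21), np.float64(1.79)]]
2.4 10 [[np.float64(2.52), np.float64(1.99)], [np.float64(2.71), np.float64(2.13)], [np.float64(2.45), np.float64(1.97)]]
2.4 12 [[np.float64(2.78), np.float64(2.18)], [np.float64(2.97), np.float64(2.32)], [np.float64(2.68), np.float64(2.17)]]
2.8 6 [[np.float64(2.29), np.float64(1.75)], [np.float64(2.47), np.float64(1.91)], [np.float64(2.24), np.float64(1.74)]]
2.8 8 [[np.float64(2.62), np.float64(1.94)], [np.float64(2.8), np.float64(2.1)], [np.float64(2.54), np.float64(1.94)]]
2.8 10 [[np.float64(2.94), np.float64(2.14)], [np.float64(3.13), np.float64(2.29)], [np.float64(2.85), np.float64(2.13)]]
2.8 12 [[np.float64(3.26), np.float64(2.34)], [np.float64(3.45), np.float64(2.49)], [np.float64(3.15), np.float64(2.33)]]
```

Run:
```python
from d import *
def go(I,Tf,n,k):
    seg=[(.05,0),(1.2,3.3)]+[(.1,max(2.,3.3-k*i)) for i in range(1,n+1)]+[(.1,max(0,2-.4*i)) for i in range(1,6)]+[(1.5,0)]
    return round(float(sim(seg,I,Tf,2.17)[-1,1]),2)
for n in(6,7,10,14):print(n,[go(I,Tf,n,.3) for I,Tf in((.06,.088),(.075,.088),(.067,.1))])
plan(43.798,3.3,3.3)
a=43.798+3.96;a0=a;ph=[]
for w in [3.0,2.7,2.4,2.1,2,2,2,1.6,1.2,.8,.4,0]:a+=w*.1;ph.append(a)
print(rows(a0,ph),a)
```

```text
6 [4.12, 4.3, 3.97]
7 [4.23, 4.41, 4.07]
10 [4.53, 4.72, 4.35]
14 [4.91, 5.12, 4.7]
[[0, 0.0005, 0.0265, 0, 0], [0, -0.0075, 0.0517, 0, 0], [0, -0.0233, 0.0729, 0, 0], [0, -0.0452, 0.0878, 0, 0], [0, -0.0707, 0.0949, 0, 0], [0, -0.0971, 0.0933, 0, 0], [0, -0.1215, 0.0832, 0, 0], [0, -0.1414, 0.0658, 0, 0], [0, -0.1546, 0.0428, 0, 0], [0, -0.1596, 0.0169, 0, 0], [0, -0.1559, -0.0093, 0, 0], [0, -0.144, -0.0329, 0, 0]]
phi end 47.758 w 3.3
[[0, 0.017, -0.017, 0, 0], [0, 0.036, -0.0274, 0, 0], [0, 0.0547, -0.0322, 0, 0], [0, 0.0716, -0.0325, 0, 0], [0, 0.0874, -0.0296, 0, 0], [0, 0.1023, -0.0236, 0, 0], [0, 0.1157, -0.0147, 0, 0], [0, 0.125, -0.0058, 0, 0], [0, 0.131, 0.0018, 0, 0], [0, 0.1345, 0.0072, 0, 0], [0, 0.136, 0.01, 0, 0], [0, 0.136, 0.01, 0, 0]] 49.778000000000006
```

Request:
{"name": "play_rows", "arguments": {
  "deltas": [
    [0, 0.0005, 0.0265, 0, 0],
    [0, -0.0075, 0.0517, 0, 0],
    [0, -0.0233, 0.0729, 0, 0],
    [0, -0.0452, 0.0878, 0, 0],
    [0, -0.0707, 0.0949, 0, 0],
    [0, -0.0971, 0.0933, 0, 0],
    [0, -0.1215, 0.0832, 0, 0],
    [0, -0.1414, 0.0658, 0, 0],
    [0, -0.1546, 0.0428, 0, 0],
    [0, -0.1596, 0.0169, 0, 0],
    [0, -0.1559, -0.0093, 0, 0],
    [0, -0.144, -0.0329, 0, 0]
  ]
}}

```text
t: 18.45
tcp_pos: [0.493, -0.1356, 0.202]
tcp_rot: [0.211, 0.977, 0.0, 0.002]
force: [5.2, 4.6, 5.6]
width: 0.0313
grasp_force: 41.4
```

Request:
{"name": "play_rows", "arguments": {
  "deltas": [
    [0, 0.017, -0.017, 0, 0],
    [0, 0.036, -0.0274, 0, 0],
    [0, 0.0547, -0.0322, 0, 0],
    [0, 0.0716, -0.0325, 0, 0],
    [0, 0.0874, -0.0296, 0, 0],
    [0, 0.1023, -0.0236, 0, 0],
    [0, 0.1157, -0.0147, 0, 0],
    [0, 0.125, -0.0058, 0, 0],
    [0, 0.131, 0.0018, 0, 0],
    [0, 0.1345, 0.0072, 0, 0],
    [0, 0.136, 0.01, 0, 0],
    [0, 0.136, 0.01, 0, 0]
  ]
}}

```text
t: 19.65
tcp_pos: [0.6298, -0.1238, 0.2021]
tcp_rot: [0.211, 0.978, 0.0, 0.002]
force: [-0.8, 1.3, 7.2]
width: 0.031
grasp_force: 41.4
```

Request:
{"name": "play_rows", "arguments": {
  "deltas": [
    [0, 0, 0, 0, 0],
    [0, 0, 0, 0, 0],
    [0, 0, 0, 0, 0],
    [0, 0, 0, 0, 0],
    [0, 0, 0, 0, 0],
    [0, 0, 0, 0, 0]
  ]
}}

```text
t: 20.25
tcp_pos: [0.6294, -0.1246, 0.202]
tcp_rot: [0.211, 0.977, 0.0, 0.001]
force: [-1.9, 1.3, 7.0]
width: 0.031
grasp_force: 41.4
```

Run:
```python
from d import *
s=r.sense();p=s['tcp_pos'][:2]-C;print(s['t'],np.hypot(*p),np.arctan2(p[1],p[0]),49.778-16*np.pi,s['force'])
print(measure(("scene","wrist","scene","top"),"b1"))
# direct check of hatch and chute by colour
im=cv2.imread("pics/b1_wrist.png");cv2.imwrite("pics/c3.png",np.hstack([cv2.resize(im,(400,300)),cv2.resize(cv2.imread("pics/b1_scene.png")[180:300,150:310],(400,300))]))
```

```text
20.25 0.07947546340777378 -0.47754259970940505 -0.48748245743669116 [-1.8871  1.2539  6.9517]
[('scene', 20.25, np.float64(-22.25), np.float64(701.0), np.float64(-867.0)), ('wrist', 20.3, np.float64(-22.12), np.float64(-352.0), np.float64(-1331.0)), ('scene', 20.35, np.float64(-22.22), np.float64(707.0), np.float64(-811.0)), ('top', 20.4, np.float64(-23.72), np.float64(213.0), np.float64(-286.0))]
```

View pics/c3.png

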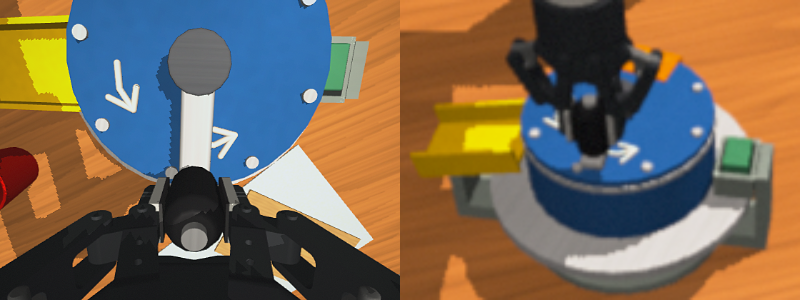

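Run:
```python
from d import *
for n in range(9,17):
    ws=[.8,1.6]+[2.4]*n+[1.6,.8]
    print(n,[round(float(sim([(.1,w) for w in ws]+[(1.,0)],I,Tf)[-1,1]),2) for I,Tf in((.067,.088),(.067,.1),(.055,.088),(.08,.088))])
def pr(a,ws):
    a0=a;ph=[]
    for w in ws:a+=w*.1;ph.append(a)
    print(rows(a0,ph),round(a,4));return a
a=pr(49.778,[.8,1.6]+[2.4]*10)
a=pr(a,[2.4,2.4,1.6,.8,0,0,0,0,0,0,0,0])
```

```text
9 [0.87, 0.76, 0.93, 0.81]
10 [0.99, 0.86, 1.05, 0.93]
11 [1.1, 0.96, 1.17, 1.04]
12 [1.22, 1.07, 1.29, 1.15]
13 [1.34, 1.18, 1.41, 1.27]
14 [1.46, 1.28, 1.53, 1.39]
15 [1.58, 1.39, 1.65, 1.5]
16 [1.7, 1.5, 1.78, 1.62]
[[0, 0.0028, 0.0058, 0, 0], [0, 0.0069, 0.018, 0, 0], [0, 0.0094, 0.0371, 0, 0], [0, 0.0072, 0.0562, 0, 0], [0, 0.0006, 0.0743, 0, 0], [0, -0.0102, 0.0903, 0, 0], [0, -0.0244, 0.1033, 0, 0], [0, -0.0414, 0.1125, 0, 0], [0, -0.06, 0.1174, 0, 0], [0, -0.0793, 0.1178, 0, 0], [0, -0.0981, 0.1135, 0, 0], [0, -0.1153, 0.105, 0, 0]] 52.418
[[0, -0.0148, -0.0125, 0, 0], [0, -0.0261, -0.0281, 0, 0], [0, -0.0314, -0.0398, 0, 0], [0, -0.0334, -0.0459, 0, 0], [0, -0.0334, -0.0459, 0, 0], [0, -0.0334, -0.0459, 0, 0], [0, -0.0334, -0.0459, 0, 0], [0, -0.0334, -0.0459, 0, 0], [0, -0.0334, -0.0459, 0, 0], [0, -0.0334, -0.0459, 0, 0], [0, -0.0334, -0.0459, 0, 0], [0, -0.0334, -0.0459, 0, 0]] 53.138
```

Request:
{"name": "play_rows", "arguments": {
  "deltas": [
    [0, 0.0028, 0.0058, 0, 0],
    [0, 0.0069, 0.018, 0, 0],
    [0, 0.0094, 0.0371, 0, 0],
    [0, 0.0072, 0.0562, 0, 0],
    [0, 0.0006, 0.0743, 0, 0],
    [0, -0.0102, 0.0903, 0, 0],
    [0, -0.0244, 0.1033, 0, 0],
    [0, -0.0414, 0.1125, 0, 0],
    [0, -0.06, 0.1174, 0, 0],
    [0, -0.0793, 0.1178, 0, 0],
    [0, -0.0981, 0.1135, 0, 0],
    [0, -0.1153, 0.105, 0, 0]
  ]
}}

```text
t: 21.65
tcp_pos: [0.5149, -0.0209, 0.202]
tcp_rot: [0.211, 0.977, -0.001, 0.004]
force: [5.1, -5.7, 4.7]
width: 0.0313
grasp_force: 41.2
```

Request:
{"name": "play_rows", "arguments": {
  "deltas": [
    [0, -0.0148, -0.0125, 0, 0],
    [0, -0.0261, -0.0281, 0, 0],
    [0, -0.0314, -0.0398, 0, 0],
    [0, -0.0334, -0.0459, 0, 0],
    [0, -0.0334, -0.0459, 0, 0],
    [0, -0.0334, -0.0459, 0, 0],
    [0, -0.0334, -0.0459, 0, 0],
    [0, -0.0334, -0.0459, 0, 0],
    [0, -0.0334, -0.0459, 0, 0],
    [0, -0.0334, -0.0459, 0, 0]
  ]
}}

```text
t: 22.65
tcp_pos: [0.4812, -0.0659, 0.202]
tcp_rot: [0.211, 0.977, 0.0, 0.002]
force: [0.2, 0.3, 7.3]
width: 0.0308
grasp_force: 41.5
```

Run:
```python
from d import *
s=r.sense();p=s['tcp_pos'][:2]-C;print(s['t'],np.hypot(*p),np.arctan2(p[1],p[0]),53.138-16*np.pi,s['force'])
print(measure(("scene","wrist","top"),"b2"))
def pr(a,ws):
    a0=a;ph=[]
    for w in ws:a+=w*.1;ph.append(a)
    print(rows(a0,ph),round(a,4));return a
for n in range(3,9):
    ws=[.8,1.6]+[2.4]*n+[1.6,.8]
    print(n,[round(float(np.degrees(sim([(.1,w) for w in ws]+[(1.,0)],I,Tf)[-1,1])),1) for I,Tf in((.067,.088),(.067,.1),(.055,.088),(.08,.088))])
    pr(53.138,ws)
```

```text
22.65 0.08071851481569454 2.86274385347391 2.8725175425633083 [0.156  0.3388 7.3119]
[('scene', 22.65, np.float64(44.9), np.float64(641.0), np.float64(-1116.0)), ('wrist', 22.7, np.float64(45.6), np.float64(303.0), np.float64(-163.0)), ('top', 22.75, np.float64(44.89), np.float64(-53.0), np.float64(-136.0))]
3 [14.1, 11.7, 15.7, 12.7]
[[0, -0.0015, -0.0063, 0, 0], [0, -0.0029, -0.0191, 0, 0], [0, -0.0011, -0.0383, 0, 0], [0, 0.0051, -0.0565, 0, 0], [0, 0.0156, -0.0727, 0, 0], [0, 0.0245, -0.0819, 0, 0], [0, 0.0295, -0.086, 0, 0]] 54.338
4 [19.4, 16.3, 21.3, 17.7]
[[0, -0.0015, -0.0063, 0, 0], [0, -0.0029, -0.0191, 0, 0], [0, -0.0011, -0.0383, 0, 0], [0, 0.0051, -0.0565, 0, 0], [0, 0.0156, -0.0727, 0, 0], [0, 0.0295, -0.086, 0, 0], [0, 0.0404, -0.0928, 0, 0], [0, 0.0463, -0.0955, 0, 0]] 54.578
5 [25.0, 21.2, 27.3, 23.0]
[[0, -0.0015, -0.0063, 0, 0], [0, -0.0029, -0.0191, 0, 0], [0, -0.0011, -0.0383, 0, 0], [0, 0.0051, -0.0565, 0, 0], [0, 0.0156, -0.0727, 0, 0], [0, 0.0295, -0.086, 0, 0], [0, 0.0463, -0.0955, 0, 0], [0, 0.0585, -0.0996, 0, 0], [0, 0.0648, -0.1009, 0, 0]] 54.818
6 [31.0
[... 324 characters left out ...]
40.0, 34.4]
[[0, -0.0015, -0.0063, 0, 0], [0, -0.0029, -0.0191, 0, 0], [0, -0.0011, -0.0383, 0, 0], [0, 0.0051, -0.0565, 0, 0], [0, 0.0156, -0.0727, 0, 0], [0, 0.0295, -0.086, 0, 0], [0, 0.0463, -0.0955, 0, 0], [0, 0.0648, -0.1009, 0, 0], [0, 0.084, -0.1016, 0, 0], [0, 0.0967, -0.0996, 0, 0], [0, 0.1029, -0.0978, 0, 0]] 55.298
8 [43.4, 37.5, 46.6, 40.5]
[[0, -0.0015, -0.0063, 0, 0], [0, -0.0029, -0.0191, 0, 0], [0, -0.0011, -0.0383, 0, 0], [0, 0.0051, -0.0565, 0, 0], [0, 0.0156, -0.0727, 0, 0], [0, 0.0295, -0.086, 0, 0], [0, 0.0463, -0.0955, 0, 0], [0, 0.0648, -0.1009, 0, 0], [0, 0.084, -0.1016, 0, 0], [0, 0.1029, -0.0978, 0, 0], [0, 0.1148, -0.0928, 0, 0], [0, 0.1204, -0.0896, 0, 0]] 55.538
```

Request:
{"name": "play_rows", "arguments": {
  "deltas": [
    [0, -0.0015, -0.0063, 0, 0],
    [0, -0.0029, -0.0191, 0, 0],
    [0, -0.0011, -0.0383, 0, 0],
    [0, 0.0051, -0.0565, 0, 0],
    [0, 0.0156, -0.0727, 0, 0],
    [0, 0.0295, -0.086, 0, 0],
    [0, 0.0463, -0.0955, 0, 0],
    [0, 0.0648, -0.1009, 0, 0],
    [0, 0.0776, -0.1019, 0, 0],
    [0, 0.084, -0.1016, 0, 0],
    [0, 0.084, -0.1016, 0, 0],
    [0, 0.084, -0.1016, 0, 0]
  ]
}}

```text
t: 24.0
tcp_pos: [0.5656, -0.1682, 0.202]
tcp_rot: [0.211, 0.977, -0.001, 0.002]
force: [0.2, -1.6, 7.3]
width: 0.0312
grasp_force: 41.4
```

Request:
{"name": "play_rows", "arguments": {
  "deltas": [
    [0, 0, 0, 0, 0],
    [0, 0, 0, 0, 0],
    [0, 0, 0, 0, 0],
    [0, 0, 0, 0, 0],
    [0, 0, 0, 0, 0]
  ]
}}

```text
t: 24.5
tcp_pos: [0.5652, -0.1682, 0.202]
tcp_rot: [0.212, 0.977, -0.001, 0.002]
force: [0.2, -1.5, 8.1]
width: 0.0309
grasp_force: 41.4
```

Run:
```python
from d import *
s=r.sense();p=s['tcp_pos'][:2]-C;print(s['t'],np.hypot(*p),np.arctan2(p[1],p[0]),55.058-18*np.pi,s['force'])
print(measure(("scene","wrist","top"),"b3"))
o=[cv2.resize(cv2.imread(f"pics/b3_wrist.png"),(400,300)),cv2.resize(cv2.imread("pics/b3_scene.png")[180:300,150:310],(400,300))]
cv2.imwrite("pics/c4.png",np.hstack(o))
```

```text
24.5 0.08034127581879201 -1.4910989821796485 -1.4906677646162763 [ 0.1759 -1.4777  8.1099]
[('scene', 24.5, np.float64(71.0), np.float64(-967.0), np.float64(-1973.0)), ('wrist', 24.55, np.float64(71.49), np.float64(726.0), np.float64(-1498.0)), ('top', 24.6, np.float64(71.11), np.float64(1469.0), np.float64(-466.0))]
```

View pics/c4.png

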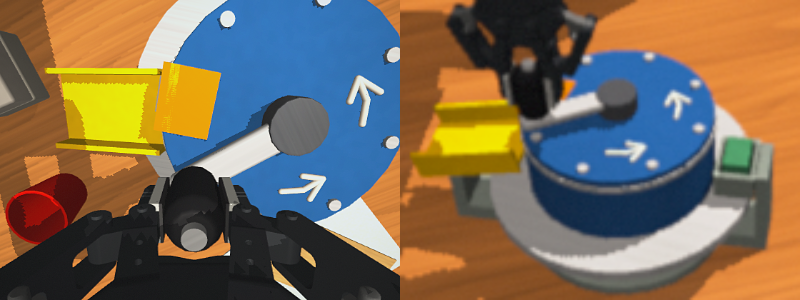

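```bash
cat > hc.py <<'E'
from d import *
def hc(f,n,s,ax):
    im=cv2.imread(f);h=cv2.cvtColor(im,cv2.COLOR_BGR2HSV);K,T=pose(n,s)
    def big(lo,hi):
        m=cv2.inRange(h,lo,hi);k,l,st,c=cv2.connectedComponentsWithStats(m)
        # component nearest to the hatch zone of the drum
        P=project(K,T,np.array([ax[0]+.1*np.cos(np.radians(-115)),ax[1]+.1*np.sin(np.radians(-115)),.14]))
        c0=[i for i in range(1,k) if st[i,4]>60];i=min(c0,key=lambda i:np.hypot(*(c[i]-P)) - .02*st[i,4]);return (l==i).astype(np.uint8)
    # hatch on the lid: classified polar cells, r<.090
    L=polar(im[...,::-1],K,T,ax);a=np.degrees(TH)
    a=(a+180)%360-180
    per=[(a[L[:,j]==2].min(),a[L[:,j]==2].max()) for j in range(8,24) if (L[:,j]==2).sum()>8]
    per=np.array(per);print(f,"hatch mid by radius",per.mean(1)[::3],"med",np.median(per.mean(1)))
    y=big((25,140,60),(34,255,255));cn=max(cv2.findContours(y,0,2)[0],key=cv2.contourArea)
    for z in(.095,.11,.125):
        q=np.array([back(K,T,*p[0],z)[:2] for p in cn])-ax;rr=np.hypot(*q.T);an=np.degrees(np.arctan2(q[:,1],q[:,0]))
        o=[]
        for r0 in(.13,.15,.17,.185):
            v=np.abs(rr-r0)<.004
            if v.sum()>1:
                t=np.radians(an[v]);w=r0*np.sin(t-np.radians(-115));o.append((r0,round((an[v].min()+an[v].max())/2,1),round(np.ptp(w),4)))
        print(" chute z",z,o)
E
python3 - <<'E'
from hc import *
s=r.sense()
hc("pics/b3_wrist.png","wrist",s,np.array([.5585,-.0885]))
hc("pics/b3_top.png","top",None,np.array([.557,-.0905]))
hc("pics/top0.png","top",None,np.array([.557,-.0905]))
hc("pics/both1.png","wrist",{"tcp_pos":np.array([.5902,-.1637,.2984]),"tcp_rot":np.array([.2126,.9771,.0003,-.001])},np.array([.559,-.0866]))
K,T=pose("wrist",s);print("hub",back(K,T,298*1.4,125*1.4,.178))
E
```

```text
pics/b3_wrist.png hatch mid by radius [-125.25 -123.75 -124.   -124.25 -124.5  -122.75] med -124.25
 chute z 0.095 [(0.13, np.float64(-113.9), np.float64(0.0554)), (0.15, np.float64(-113.4), np.float64(0.0594)), (0.17, np.float64(-113.8), np.float64(0.0575)), (0.185, np.float64(-114.1), np.float64(0.0557))]
 chute z 0.11 [(0.13, np.float64(-114.1), np.float64(0.0549)), (0.15, np.float64(-114.5), np.float64(0.0541)), (0.17, np.float64(-114.7), np.float64(0.0525)), (0.185, np.float64(-120.4), np.float64(0.0168))]
 chute z 0.125 [(0.13, np.float64(-114.8), np.float64(0.0524)), (0.15, np.float64(-115.4), np.float64(0.0492)), (0.17, np.float64(-115.4), np.float64(0.0489)), (0.185, np.float64(-120.7), np.float64(0.0139))]
pics/b3_top.png hatch mid by radius [-117.75 -122.75 -123.   -122.25 -122.25 -121.75] med -122.25
 chute z 0.095 [(0.13, np.float64(-109.0), np.float64(0.0632)), (0.15, np.float64(-109.5), np.float64(0.0627)), (0.17, np.float64(-110.3), np.float64(0.0595))]
 chute z 0.11 [(0.13, np.float64(-110.4), np.float64(0.0636)), (0.15, np.float64(-110.7), np.float64(0.0626)), (0.17
[... 945 characters left out ...]
ius [-0.25 -0.25 -0.25 -0.25 -0.25] med -0.25
 chute z 0.095 [(0.13, np.float64(-125.3), np.float64(0.0024)), (0.15, np.float64(-113.0), np.float64(0.0595)), (0.17, np.float64(-113.4), np.float64(0.0566)), (0.185, np.float64(-122.2), np.float64(0.0024))]
 chute z 0.11 [(0.13, np.float64(-125.2), np.float64(0.0024)), (0.15, np.float64(-123.5), np.float64(0.0021)), (0.17, np.float64(-113.5), np.float64(0.0558)), (0.185, np.float64(-121.9), np.float64(0.0022))]
 chute z 0.125 [(0.13, np.float64(-124.5), np.float64(0.0022)), (0.15, np.float64(-123.3), np.float64(0.003)), (0.17, np.float64(-122.2), np.float64(0.0021)), (0.185, np.float64(-114.0), np.float64(0.0512))]
hub [ 0.5574 -0.0899  0.178 ]
```

Run:
```python
from d import *
for ws in([.8,1.6,2.4,2.4,1.6,.8],[1.2,2.4,2.4,2.0,1.0],[1.2,2.4,2.4,2.4,1.2],[1.,2.,2.4,2.4,1.6,.8],[1.2,2.2,2.2,2.2,1.1]):
    a=55.058;ph=[]
    for w in ws:a+=w*.1;ph.append(a)
    print(ws,[round(float(np.degrees(sim([(.1,w) for w in ws]+[(1.,0)],I,Tf)[-1,1])),1) for I,Tf in((.067,.093),(.067,.1),(.055,.1),(.08,.093))],round(a,4))
    print(rows(55.058,ph))
```

```text
[0.8, 1.6, 2.4, 2.4, 1.6, 0.8] [8.5, 7.5, 8.5, 7.6] 56.018
[[0, 0.0064, 0.0007, 0, 0], [0, 0.0189, 0.0038, 0, 0], [0, 0.0364, 0.012, 0, 0], [0, 0.0514, 0.0241, 0, 0], [0, 0.0596, 0.034, 0, 0], [0, 0.063, 0.0395, 0, 0]]
[1.2, 2.4, 2.4, 2.0, 1.0] [8.4, 7.4, 8.3, 7.5] 55.958
[[0, 0.0096, 0.0013, 0, 0], [0, 0.0279, 0.0074, 0, 0], [0, 0.0442, 0.0176, 0, 0], [0, 0.0557, 0.0289, 0, 0], [0, 0.0605, 0.0354, 0, 0]]
[1.2, 2.4, 2.4, 2.4, 1.2] [9.6, 8.5, 9.6, 8.6] 56.018
[[0, 0.0096, 0.0013, 0, 0], [0, 0.0279, 0.0074, 0, 0], [0, 0.0442, 0.0176, 0, 0], [0, 0.0577, 0.0314, 0, 0], [0, 0.063, 0.0395, 0, 0]]
[1.0, 2.0, 2.4, 2.4, 1.6, 0.8] [9.8, 8.8, 9.9, 8.8] 56.078
[[0, 0.008, 0.001, 0, 0], [0, 0.0235, 0.0054, 0, 0], [0, 0.0404, 0.0147, 0, 0], [0, 0.0546, 0.0277, 0, 0], [0, 0.0622, 0.0381, 0, 0], [0, 0.0653, 0.0437, 0, 0]]
[1.2, 2.2, 2.2, 2.2, 1.1] [7.9, 6.9, 7.8, 7.0] 55.948
[[0, 0.0096, 0.0013, 0, 0], [0, 0.0264, 0.0067, 0, 0], [0, 0.0417, 0.0156, 0, 0], [0, 0.0546, 0.0277, 0, 0], [0, 0.06, 0.0347, 0, 0]]
```

First option.

Request:
{"name": "play_rows", "arguments": {
  "deltas": [
    [0, 0.0064, 0.0007, 0, 0],
    [0, 0.0189, 0.0038, 0, 0],
    [0, 0.0364, 0.012, 0, 0],
    [0, 0.0514, 0.0241, 0, 0],
    [0, 0.0596, 0.034, 0, 0],
    [0, 0.063, 0.0395, 0, 0],
    [0, 0.063, 0.0395, 0, 0],
    [0, 0.063, 0.0395, 0, 0],
    [0, 0.063, 0.0395, 0, 0],
    [0, 0.063, 0.0395, 0, 0],
    [0, 0.063, 0.0395, 0, 0],
    [0, 0.063, 0.0395, 0, 0]
  ]
}}

```text
t: 25.85
tcp_pos: [0.6278, -0.1277, 0.202]
tcp_rot: [0.211, 0.977, 0.0, 0.001]
force: [-1.2, 1.6, 8.7]
width: 0.031
grasp_force: 41.5
```

Run:
```python
from hc import *
s=r.sense();print(s['t'],s['force'],s['tcp_pos'])
print(measure(("scene","wrist","top"),"b4"))
hc("pics/b4_wrist.png","wrist",s,np.array([.5585,-.0885]))
hc("pics/b4_top.png","top",None,np.array([.557,-.0905]))
```

```text
25.85 [-1.2311  1.6093  8.704 ] [ 0.6278 -0.1277  0.202 ]
[('scene', 25.85, np.float64(78.93), np.float64(-8.0), np.float64(-1274.0)), ('wrist', 25.9, np.float64(79.41), np.float64(324.0), np.float64(-1347.0)), ('top', 25.95, np.float64(34.92), np.float64(-248.0), np.float64(-324.0))]
pics/b4_wrist.png hatch mid by radius [-117.   -116.25 -116.25 -116.25 -116.5  -116.5 ] med -116.25
 chute z 0.095 [(0.13, np.float64(-112.6), np.float64(0.0578)), (0.15, np.float64(-114.9), np.float64(0.0496)), (0.17, np.float64(-121.6), np.float64(0.0082))]
 chute z 0.11 [(0.13, np.float64(-112.8), np.float64(0.0547)), (0.15, np.float64(-114.3), np.float64(0.0473))]
 chute z 0.125 [(0.13, np.float64(-113.4), np.float64(0.0471)), (0.15, np.float64(-121.0), np.float64(0.0072))]Traceback (most recent call last):
  File "<stdin>", line 5, in <module>
  File "hc.py", line 13, in hc
    per=np.array(per);print(f,"hatch mid by radius",per.mean(1)[::3],"med",np.median(per.mean(1)))
                                                    ~~~~~~~~^^^
    rcount = _count_reduce_items(arr, axis, keepdims=keepdims, where=where)
    items *= arr.shape[mu.normalize_axis_index(ax, arr.ndim)]
                       ~~~~~~~~~~~~~~~~~~~~~~~^^^^^^^^^^^^^^
numpy.exceptions.AxisError: axis 1 is out of bounds for array of dimension 1
```

Request:
{"name": "play_rows", "arguments": {
  "deltas": [
    [1, 0, 0, 0, 0],
    [1, 0, 0, 0, 0],
    [1, 0, 0, 0, 0],
    [1, 0, 0, 0, 0],
    [1, 0, 0, 0.03, 0],
    [1, 0, 0, 0.07, 0],
    [1, 0, 0, 0.11, 0],
    [1, 0, 0, 0.14, 0],
    [1, 0, 0, 0.14, 0],
    [1, 0, 0, 0.14, 0]
  ]
}}

```text
t: 27.0
tcp_pos: [0.6273, -0.1279, 0.3403]
tcp_rot: [0.211, 0.977, -0.0, 0.001]
force: [-0.5, 0.3, -0.2]
width: 0.0854
grasp_force: 0.0
```

Run:
```python
from hc import *
s=r.sense();print(s['t'],s['force'],s['tcp_pos'])
print(measure(("scene","wrist"),"b5"))
im=cv2.imread("pics/b5_wrist.png");h=cv2.cvtColor(im,cv2.COLOR_BGR2HSV)
cv2.imwrite("pics/c5.png",cv2.resize(im,(800,600)))
```

```text
27.0 [-0.5302  0.3158 -0.1978] [ 0.6273 -0.1279  0.3403]
[('scene', 27.0, np.float64(79.23), np.float64(601.0), np.float64(-1132.0)), ('wrist', 27.05, np.float64(79.56), np.float64(492.0), np.float64(-1471.0))]
```

View pics/c5.png

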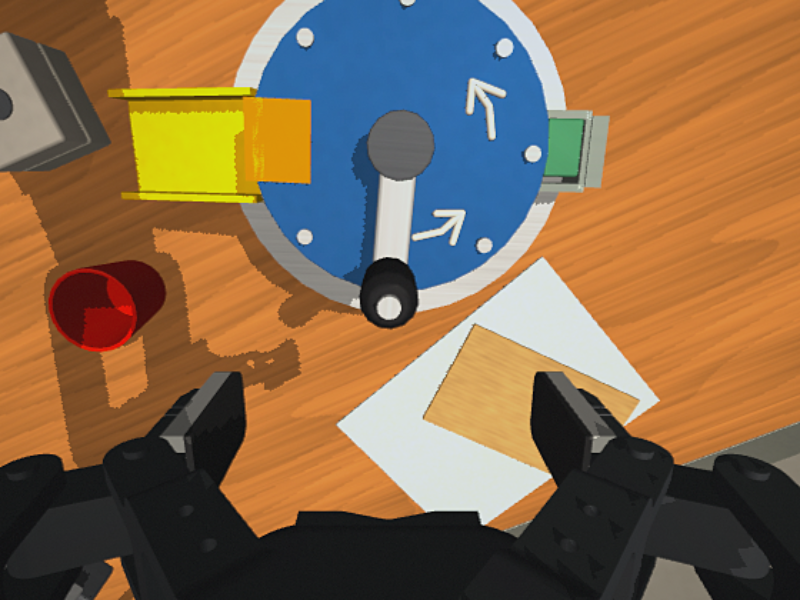

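Run:
```python
from d import *
s=r.sense();K,T=pose("wrist",s)
B=lambda u,v,z:back(K,T,u*.7,v*.7,z)[:2]
A=lambda d:round(float(np.degrees(np.arctan2(d[1],d[0]))),1)
hub=B(401,145,.178);print("hub",hub)
a,b=B(311,100,.152),B(309,185,.152);print("hatch edge",A((a+b)/2-hub),"normal",A(b-a)-90,A(b-a)+90,np.hypot(*(b-a)))
c,d=B(259,97,.152),B(265,182,.152);print("outer hatch",A((c+d)/2-hub),np.hypot(*(c+d)/2-hub) if 0 else np.hypot(*((c+d)/2-hub)))
for z in(.125,.12):
    e,f=B(255,92,z),B(261,199,z);g,k=B(108,93,z-.03),B(122,196,z-.03)
    print(z,"chute in",A((e+f)/2-hub),np.hypot(*(e-f)),"out",A((g+k)/2-hub),np.hypot(*(g-k)),"axis",A((g+k)/2-(e+f)/2))
sh=B(565,147,.112);print("shoe",A(sh-hub),np.hypot(*(sh-hub)))
```

```text
hub [ 0.559  -0.0888]
hatch edge -116.3 normal -118.3 61.7 0.05123570203263541
outer hatch -116.9 0.08691353620423932
0.125 chute in -114.8 0.07006212795728277 out -115.1 0.07322150813710143 axis -115.3
0.12 chute in -114.9 0.07107794750387308 out -115.1 0.07419817206839224 axis -115.3
shoe 66.1 0.1185031371087542
```

```bash
python3 -c "
from rig import order
print(order.sign_off())"
```

```text
the job is handed in; nothing more can be done
None
```

The job is handed in at about 27 s: the drum averaged 20.7 turns a minute over a 7.25 s hold (my model puts it at 19.6 to 21.4), then stopped with the hatch about 1 to 1.5° short of the chute's centre line, and the handle is released with the arm clear.

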